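# Turn the lens tin's label to the front and bolt it

### The job

With a shut fingertip pressed gently on the edge of its lid, roll the round lens tin round on its turntable until its label faces front, towards the bolt with the red tab; then push the bolt by its tab gently until it is fully home in the notch of the tin's foot. Press no harder than about 12 N on the tin and 15 N on the bolt, do not tip the tin or lift it out of its plate, leave everything else on the tray where it is, and let go.

Things in the scene. Friction and masses are not known exactly. Their poses are not given: they have to be found in the camera images.
- holder: Aluminium turntable holder fixed on the wooden tray: square base 120 x 120 x 8 mm with a tongue 50 mm wide running out to 130 mm from the centre on its front. Origin: under the base, on the vertical turntable axis; z up; its own -x is the front, where the steel bolt with the red tab is.
- plate_axis (a point): On the turntable axis, top of the grey turning plate as built, 18 mm above the holder's underside; the plate has a 4 mm high rim. It turns either way without end and about 0.13 N m of friction holds it where it is left. It floats on a spring: a press of a few N starts to sink it, then it gives 1 mm per 8 N and bottoms after 4 mm.
- tin: Round lens tin, body 96 mm and lid 98 mm across (too wide to grasp), 58 to 70 mm high, blue with flat black push-on lid, loose, about 0.35 kg, its foot inside the plate's rim so that it turns with the plate. Origin: centre of its underside, z up; its own -x points to the label. Label at front = tin yaw equals holder yaw.
- label (a point): Middle of the white paper label with an orange centre bar, on the tin's side 48 mm from its axis, 28 mm above its underside. An orange stripe on the lid runs from near the centre to the edge above it.
- lid_low (a point): On the tin's axis, 58 mm above its underside. The lid's flat top is 0 to 12 mm above this point, different each time and not measured (the lid is stiff and stays): find it by feel. A fingertip pressed on the lid near its edge (30 to 42 mm out) and carried round the axis turns tin and plate; too light a press slips. Hidden friction and mass vary.
- notch (a point): Mouth of the notch in the tin's foot, straight below the label, 48 mm from the axis: 18 mm wide, 10 mm deep radially, from 7 to 17 mm above the tin's underside.
- bolt (a joint): Travel of the keeper bolt in m: 0 to 0.003 at the start (out, nose clear of the tin), 0.016 fully home at a hard stop. Slides towards the turntable axis (holder +x) with about 1.5 N of friction and stays where left. Its round-nosed steel tongue, 12 mm wide, enters the notch; with no notch there it jams on the foot after about 8 mm.
- bolt_tab (a point): Top edge, middle, of the outer (holder -x) face of the bolt's upright red tab: 34 mm wide, 8 mm thick, top 60 mm and bottom 24 mm above the holder's underside. With the bolt at 0 it lies 112 mm in front of the turntable axis.
- cap_black: Bystander on the tray: black lens cap, 66 mm across, 10 mm high. Origin: centre of its underside.
- cap_grey: Bystander on the tray: grey lens cap, 60 mm across, 12 mm high. Origin: centre of its underside.
- cap_white: Bystander on the tray: white lens cap, 54 mm across, 10 mm high. Origin: centre of its underside.
- cap_clear: Bystander on the tray: amber see-through lens cap, 58 mm across, 14 mm high. Origin: centre of its underside.
- tube: Bystander on the tray: chrome extension tube standing on end, 58 mm across, 30 mm high. Origin: centre of its underside.
- prism: Bystander on the tray: upright three-sided glass prism, 38 mm sides, 30 mm high. Origin: centre of its underside.
- grip_ring: Bystander on the tray: black silicone lens grip ring lying flat, 68 mm across, 12 mm high. Origin: centre of its underside.
- cold_shoe: Bystander on the tray: aluminium cold-shoe mount, 26 x 26 x 14 mm. Origin: centre of its underside.
Not all that is in view belongs to the job. Leave any green or purple look-alike of the tin alone.

How it is judged:
On the way, in this order (a step that is already met when the one before it is completed fails the run):
1. The fingertip presses on the tin (over 1 N) while its label is still turned away (contact force between the fingers and tin above 1 N and not (y of label in the frame of holder between -0.005 and 0.005 m and x of label in the frame of holder below -0.03 m)), for 0.2 s.
2. The label faces front (within 5 mm at the tin's side, about 6 degrees) while the bolt is still out (less than 6 mm of travel) (y of label in the frame of holder between -0.005 and 0.005 m and x of label in the frame of holder below -0.03 m and value of joint bolt below 0.006 m), for 0.3 s.
3. The bolt is home (at least 14 mm of travel) in the notch, the label facing front (y of label in the frame of holder between -0.005 and 0.005 m and x of label in the frame of holder below -0.03 m and value of joint bolt above 0.014 m), for 0.2 s.
At the end, for the whole second after the job is handed in: The label faces front within 5 mm at the tin's side (about 6 degrees), the bolt has at least 14 mm of travel (16 is home), the tin stands upright (within 0.05 rad) and at rest in its plate, within 5 mm of the turntable axis, and nothing is touched by the robot (all of step 3 and horizontal distance between tin and holder below 0.005 m and angle between tin's own z axis and vertical below 0.05 rad and z of tin in the frame of holder between 0.013 and 0.0205 m and linear speed of tin below 0.01 m/s and angular speed of tin below 0.05 rad/s).
It fails at once if The fingers press on the tin with more than 16 N (contact force between the fingers and tin above 16 N).
It fails at once if The fingers press on the bolt or the holder with more than 20 N (contact force between the fingers and holder above 20 N).
It fails at once if The tin is tipped by more than 0.15 rad or lifted out of its plate (angle between tin's own z axis and vertical above 0.15 rad or z of tin in the frame of holder above 0.026 m).
It fails at once if A bystander on the tray is moved by more than 15 mm (distance of any of cap_black, cap_grey, cap_white, cap_clear, tube, prism, grip_ring, cold_shoe from where it was at the start of the episode above 0.015 m).
It also fails if it takes over 64 s, if anything falls off the work surface, if the arm or the gripper's body presses on something with over 40 N, if the wrist force passes 120 N, or if a joint passes its speed limit or range.

### The arm

A 6-joint arm with a two-finger parallel gripper is mounted at the origin on the work surface. World frame = base frame: x ahead of the robot, y to its left, z up, the work surface at z = 0. Lengths are in m, angles in rad, forces in N, time in s.
With the tool pointing down it reaches from about 0.375 to 0.75 m from the base axis. Payload 9 kg.
Tool frame: the origin (TCP) lies between the finger pads; the fingertips stand 22 mm ahead of it and the grasp point (between the pads) lies 3 mm ahead of it; z points along the fingers, y is the line along which they close (so a half turn about z gives the same grasp; the last joint's range is limited). The gripper opens to 85 mm and grips with 20 to 120 N. Pads are 22 mm wide; open, the fingers measure 114 mm over their backs; the gripper's body (76 mm by 85 mm) begins 54 mm behind the grasp point. The pads swing forward as they close: fully open they stand 13 mm farther back than shut.
Start: joints at [-1.408, 0.104, 0.097, 1.564, 0, 1.353], TCP at [0.223, -0.557, 0.253] pointing down, gripper open.
Joint ranges: [-2.99, 2.99], [-0.84, 1.86], [-1.1, 1.16], [-1.84, 2.11], [-1.51, 1.56], [-3.14, 3.14]. Speed limits (rad/s): [2.22, 2.22, 2.57, 3.14, 3.14, 3.14].

### API

Orientations are given as a unit quaternion [w, x, y, z].
In Python, from plant import ctrl gives the robot as it stands.
- The arm moves only by the tool carry_out, never from a script. Its argument "steps" is a list that holds one entry, the list of rows, each a list of 7 numbers: the shift along the tool's x, y, z in m, then the turn, a rotation vector about the tool's x, y, z in degrees, then the finger opening in m, from 0 to 0.0854. In form: [[[dx, dy, dz, ax, ay, az, jaw], ...]]. A call has 1 to 20 rows; each row shifts and turns the commanded pose from where the row before left it, along the tool's axes as they then stand; what a row does not reach is not made up. A row lasts 1/8 s, in which the tool goes at most 62.5 mm and 10.7 degrees, less where a joint would pass 70% of its speed; a pose out of reach is approached as far as the arm can. A call with a gripper value outside its range is refused whole. The fingers move at their own pace and stop on an object; "grip_force" is the grip in N (left out, the last holds). Time passes only in rows, so rows that do not move let the fingers close. It gives the time, the measured TCP pose, the force, the opening and the grip force at its end, in the units of the state.
- ctrl.read_state(): the state, without advancing time (a new reading comes with each control period).
- ctrl.get_image(name): name is "scene" or "top" or "wrist"; returns a dict with "img" (400x640x3 uint8, red, green, blue), "depth" (400x640 float32, m along the optical axis (not along the pixel's ray), 0 where there is no reading), "intrinsics" (3x3 intrinsics, pixels), "k1" (the pictures are not rectified: a ray, as slopes to the right and down, at radius r is drawn at 1 + k1 r^2 times it, then the intrinsics apply), "world_to_cam" (4x4, takes a point from world to camera coordinates). Camera axes: x right, y down, z forward; pixel columns grow to the right and rows downward; lengths in m; the calibration is good to about 2 mm. A picture is of the moment at which its call begins.
- ctrl.sign_off(): hands the job in; it is judged then, once.
The state is a dict: "time_s": time; "joint_positions": joint angles; "dq": joint speeds; "joint_efforts": joint torques, N m; "eef_pos": TCP position; "eef_rot": TCP orientation; "force": force on the tool from outside, world axes, zero at the start; "wrist_torque": the same for the moment, N m; "grip_width": opening from 0.0 (shut) to 1.0 (fully open); "finger_force": force on a finger pad.
Only numpy, scipy, OpenCV 4.12 (cv2) and the standard library are available. Lean on these libraries where they do the work, as an engineer would, in place of code of your own. Each camera call takes 0.05 s, during which the arm holds its last target. There are 200 camera calls.

## Working session

There is one attempt and no reset: what is moved stays moved. The work goes in short steps, Python scripts to look and compute and a tool call to move; the robot and the scene stay as the last step left them, time stands still between calls to the robot, and variables do not carry over. Pictures are saved under pics/ and viewed, at most 10 in all, crops included, and the job is handed in when it is done.

Besides the shell and the picture viewer there is one more tool, called after "Call:" in YAML: its name, and indented under it one key for each argument. carry_out: Moves the arm, as the interface text tells. Its arguments: {"type":"object","properties":{"steps":{"type":"array","items":{"type":"array","items":{"type":"array","items":{"type":"number"}}}},"grip_force":{"type":"number"}},"required":["steps"]}

```bash
ls; mkdir -p pics
cat > h.py <<'E'
import numpy as np, cv2
from plant import ctrl
def grab(n):
    d=ctrl.get_image(n); d={k:(np.array(v) if not np.isscalar(v) else v) for k,v in d.items()}; return d
def rays(d,px):
    K=d['intrinsics']; px=np.atleast_2d(px).astype(float)
    q=np.c_[(px[:,0]-K[0,2])/K[0,0],(px[:,1]-K[1,2])/K[1,1]]
    u=q.copy()
    for _ in range(20): u=q/(1+d['k1']*(u**2).sum(1,keepdims=True))
    T=np.linalg.inv(d['world_to_cam'])
    return T[:3,3], np.c_[u,np.ones(len(u))]@T[:3,:3].T, u
def onplane(d,px,z):
    o,r,_=rays(d,px); return o+r*((z-o[2])/r[:,2])[:,None]
def bydepth(d,px):
    o,r,_=rays(d,px); px=np.atleast_2d(px).astype(int); return o+r*d['depth'][px[:,1],px[:,0]][:,None]
def proj(d,P):
    p=np.c_[np.atleast_2d(P),np.ones(len(np.atleast_2d(P)))]@d['world_to_cam'].T
    u=p[:,:2]/p[:,2:3]; u=u*(1+d['k1']*(u**2).sum(1,keepdims=True)); K=d['intrinsics']
    return np.c_[u[:,0]*K[0,0]+K[0,2],u[:,1]*K[1,1]+K[1,2]]
E
python3 - <<'E'
from h import *
a=grab('scene');b=grab('top')
for n,d in(('scene',a),('top',b)):
    np.savez(n+'.npz',**d); cv2.imwrite(f'pics/{n}.png',d['img'][:,:,::-1]); print(np.linalg.inv(d['world_to_cam'])[:3,3],d['k1'],d['intrinsics'][0])
print(ctrl.read_state())
E
```

```text
pics
[1.06102752 0.25418428 0.77350444] -0.009992412951325186 [376.81031117   0.         320.02865648]
[0.41675116 0.08536182 1.00912116] -0.07213811445665762 [452.5170858   0.        319.7551523]
{'time_s': 0.1, 'joint_positions': array([-1.40770699e+00,  1.04632731e-01,  9.65476830e-02,  1.56391982e+00,
       -2.16172245e-06,  1.35308427e+00]), 'dq': array([-0.00121215, -0.00327427,  0.00070545,  0.00154101,  0.00042656,
        0.00059031]), 'joint_efforts': array([ 5.87643226e-03, -5.58206570e+01,  5.04720998e+01,  1.30589545e-02,
       -3.23374725e-04, -2.33247908e-05]), 'eef_pos': array([ 0.22295367, -0.55673625,  0.25260445]), 'eef_rot': array([-6.04076837e-04,  9.81928302e-01,  1.89252330e-01,  1.54209987e-05]), 'force': array([ 0.26736285,  0.88565741, -0.783888  ]), 'wrist_torque': array([-0.01193681, -0.05243832, -0.00672333]), 'finger_force': 0.0, 'grip_width': 0.9983013292457169}
```

View pics/scene.png

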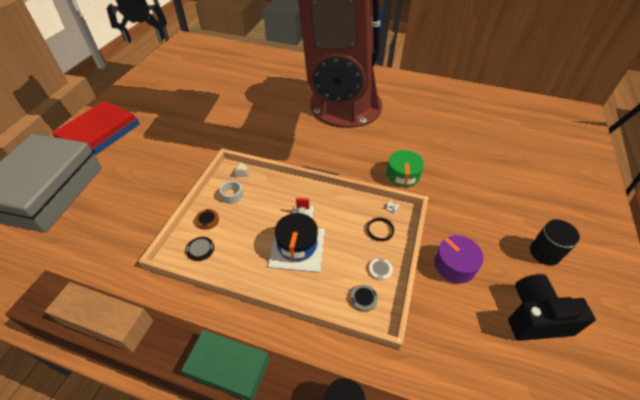

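View pics/top.png

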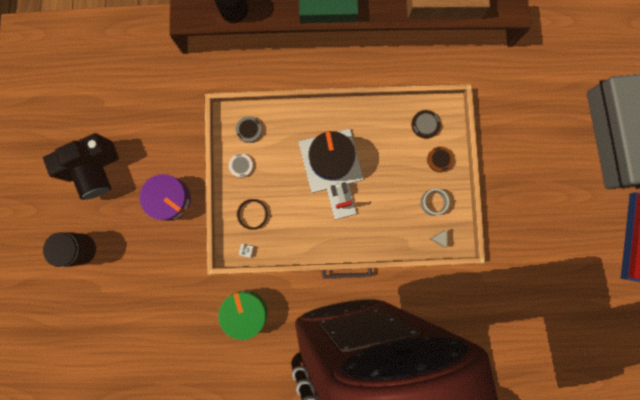

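The tin is the black-lidded blue one: scene (296,235), top (332,155). Its look-alikes are green (scene 405,168; top 242,316) and purple (scene 459,258; top 164,197), and both are outside the tray. The tab is at top (343,204), and the stripe points away from it. Next I'll measure positions and check a close crop.

Run:
```python
from h import *
D={n:dict(np.load(n+'.npz')) for n in('scene','top')}
d=D['top'];hsv=cv2.cvtColor(d['img'],cv2.COLOR_RGB2HSV)
def cc(m,c,R=60):
    w=np.zeros_like(m);cv2.circle(w,c,R,255,-1);return cv2.bitwise_and(m,w)
def big(m):
    n,l,s,ce=cv2.connectedComponentsWithStats(m);i=1+s[1:,4].argmax();return (l==i).astype('uint8')*255,s[i],ce[i]
o=cv2.inRange(hsv,(3,180,150),(14,255,255))
red=cv2.bitwise_or(cv2.inRange(hsv,(0,170,60),(4,255,255)),cv2.inRange(hsv,(172,170,60),(180,255,255)))
print('tray z',bydepth(d,[[290,200],[290,230],[400,120],[390,220],[300,105]])[:,2])
b=bydepth(d,[[315,186],[352,180],[306,150],[354,138]]);print('base',b.round(4))
print('lid',bydepth(d,[[320,160],[340,165],[325,145],[345,150],[332,170]]).round(4))
lid=cc(cv2.inRange(hsv,(0,0,0),(180,255,60)),(332,157),32)
st,s,c=big(cc(o,(332,155),32));print('stripe',s,c)
m,s,c=big(cv2.morphologyEx(lid|st,cv2.MORPH_CLOSE,np.ones((5,5))))
cnt=max(cv2.findContours(m,0,1)[0],key=len);hull=cv2.convexHull(cnt)
print('lid px',s,c,cv2.minEnclosingCircle(hull),cv2.fitEllipse(hull))
r,s,c=big(cc(red,(343,204),20));print('red',s,c,cv2.minAreaRect(cv2.findContours(r,0,1)[0][0]))
ys,xs=np.nonzero(r);P=bydepth(d,np.c_[xs,ys]);print(P.round(3)[:40:2])
v=np.zeros((400,640,3),'uint8')
im=d['img'][:,:,::-1][115:225,280:390];cv2.imwrite('pics/crop1.png',cv2.resize(im,None,fx=5,fy=5,interpolation=cv2.INTER_CUBIC))
```

```text
tray z [0.01157477 0.00357553 0.00604641 0.01034578 0.00826864]
base [[ 0.544   0.0865  0.018 ]
 [ 0.5554  0.0041  0.0156]
 [ 0.6253  0.1043  0.0176]
 [ 0.6519 -0.0045  0.0083]]
lid [[0.5891 0.0746 0.0864]
 [0.5777 0.0335 0.0853]
 [0.6204 0.0633 0.0862]
 [0.6083 0.0223 0.0883]
 [0.5674 0.0505 0.0868]]
stripe [326 131   7  19  85] [329. 140.]
lid px [ 310  131   45   48 1649] [331.75560946 155.12371134] ((332.0, 154.5), 24.253965377807617) ((331.73553466796875, 154.95709228515625), (44.031402587890625, 47.617401123046875), 1.2524170875549316)
red [337 201  15   7  50] [344.44 203.8 ] ((344.1513977050781, 204.0045928955078), (3.543957471847534, 14.846308708190918), 73.3007583618164)
[[0.504 0.018 0.069]
 [0.504 0.014 0.067]
 [0.502 0.023 0.072]
 [0.502 0.018 0.069]
 [0.502 0.014 0.068]
 [0.5   0.031 0.067]
 [0.5   0.027 0.068]
 [0.5   0.023 0.067]
 [0.5   0.019 0.07 ]
 [0.5   0.014 0.068]
 [0.499 0.039 0.066]
 [0.498 0.035 0.069]
 [0.498 0.031 0.071]
 [0.498 0.027 0.068]
 [0.498 0.023 0.065]
 [0.498 0.019 0.068]
 [0.498 0.014 0.063]
 [0.496 0.039 0.066]
 [0.496 0.035 0.067]
 [0.496 0.031 0.066]]
```

View pics/crop1.png

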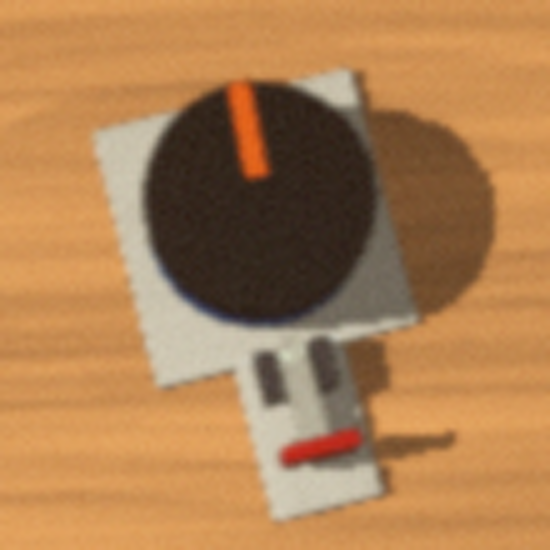

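The crop shows the black lid (centre ~332,155 px) with its orange stripe pointing up and away from the red tab (344,204). The base corners are visible too, so I'll compute the poses.

Run:
```python
from h import *
d=dict(np.load('top.npz'))
f=lambda L:np.array(L)/5+np.array([280,115])-0.4
C=onplane(d,f([(93,130),(352,68),(418,320),(158,388)]),0.016)
print(C.round(4),'ctr',C.mean(0).round(4),[np.linalg.norm(C[i]-C[i-1]).round(4) for i in range(4)])
T=onplane(d,f([(276,520),(385,490)]),0.016);print('tongue',T.round(4))
for i,j in((0,3),(1,2)):
    v=C[j]-C[i];print('front dir deg',np.degrees(np.arctan2(v[1],v[0])))
for z in(.085,.09):
    L=onplane(d,[[331.7,154.9]],z)[0];print('lid',L.round(4))
    s=onplane(d,f([(238,82),(257,178)]),z);v=s[0]-s[1];print('stripe deg',np.degrees(np.arctan2(v[1],v[0])),s.round(4))
r=onplane(d,f([(283,464),(362,440)]),.068);print('tab outer face ends',r.round(4),r.mean(0))
v=r.mean(0)-C.mean(0);print(np.linalg.norm(v[:2]),np.degrees(np.arctan2(v[1],v[0])))
v=T.mean(0)-C.mean(0);print(np.linalg.norm(v[:2]),np.degrees(np.arctan2(v[1],v[0])))
from scipy.spatial.transform import Rotation as R
st=ctrl.read_state();q=st['eef_rot'];print(R.from_quat(q[[1,2,3,0]]).as_matrix().round(3))
```

```text
[[ 0.6475  0.1212  0.016 ]
 [ 0.6728  0.0044  0.016 ]
 [ 0.5578 -0.0208  0.016 ]
 [ 0.5307  0.0953  0.016 ]] ctr [0.6022 0.05   0.016 ] [np.float64(0.1197), np.float64(0.1196), np.float64(0.1177), np.float64(0.1192)]
tongue [[ 0.4709  0.045   0.016 ]
 [ 0.4827 -0.0034  0.016 ]]
front dir deg -167.47215396300973
front dir deg -167.63997594122873
lid [0.5994 0.05   0.085 ]
stripe deg 9.220371839472524 [[0.6503 0.0578 0.085 ]
 [0.6093 0.0512 0.085 ]]
lid [0.5984 0.0502 0.09  ]
stripe deg 9.220371839472488 [[0.649  0.058  0.09  ]
 [0.6083 0.0513 0.09  ]]
tab outer face ends [[0.4913 0.0435 0.068 ]
 [0.5005 0.0101 0.068 ]] [0.49589108 0.02677678 0.068     ]
0.10882109709690557 -167.67020821616282
0.12877923452065737 -166.88455651265517
[[ 0.928  0.372 -0.   ]
 [ 0.372 -0.928  0.001]
 [ 0.    -0.001 -1.   ]]
```

Call:
carry_out:
  steps:
    - [[0.034, -0.0235, 0, 0, 0, 0, 0], [0.034, -0.0235, 0, 0, 0, 0, 0], [0.034, -0.0235, 0, 0, 0, 0, 0], [0.034, -0.0235, 0, 0, 0, 0, 0], [0.034, -0.0235, 0, 0, 0, 0, 0], [0.034, -0.0235, 0, 0, 0, 0, 0], [0.034, -0.0235, 0, 0, 0, 0, 0], [0.034, -0.0235, 0, 0, 0, 0, 0], [0.034, -0.0235, 0, 0, 0, 0, 0], [0.034, -0.0235, 0, 0, 0, 0, 0], [0.034, -0.0235, 0, 0, 0, 0, 0], [0.034, -0.0235, 0, 0, 0, 0, 0], [0.034, -0.0235, 0, 0, 0, 0, 0], [0.034, -0.0235, 0, 0, 0, 0, 0], [0.034, -0.0235, 0, 0, 0, 0, 0], [0.034, -0.0235, 0, 0, 0, 0, 0], [0.034, -0.0235, 0, 0, 0, 0, 0], [0.034, -0.0235, 0, 0, 0, 0, 0], [0, 0, 0.03, 0, 0, 0, 0], [0, 0, 0.03, 0, 0, 0, 0]]

```text
time_s: 2.6
eef_pos: [0.6341, 0.0638, 0.1921]
eef_rot: [0.0, 0.982, 0.19, -0.0]
force: [0.6, 0.5, -0.1]
grip_width: 0.001
finger_force: 0.0
```

Call:
carry_out:
  steps:
    - [[0, 0, 0.03, 0, 0, 0, 0], [0, 0, 0.02, 0, 0, 0, 0], [0, 0, 0, 0, 0, 0, 0], [0, 0, 0, 0, 0, 0, 0]]

```text
time_s: 3.1
eef_pos: [0.6345, 0.063, 0.1446]
eef_rot: [0.0, 0.982, 0.189, 0.001]
force: [-0.0, -0.3, 0.6]
grip_width: -0.003
finger_force: 0.0
```

Call:
carry_out:
  steps:
    - [[0, 0, 0.012, 0, 0, 0, 0], [0, 0, 0.008, 0, 0, 0, 0], [0, 0, 0.003, 0, 0, 0, 0], [0, 0, 0, 0, 0, 0, 0], [0, 0, 0, 0, 0, 0, 0]]

```text
time_s: 3.72
eef_pos: [0.6342, 0.0631, 0.1206]
eef_rot: [0.0, 0.982, 0.189, 0.0]
force: [0.4, 0.2, 0.2]
grip_width: -0.0
finger_force: 0.0
```

Call:
carry_out:
  steps:
    - [[0, 0, 0.001, 0, 0, 0, 0], [0, 0, 0.001, 0, 0, 0, 0], [0, 0, 0.001, 0, 0, 0, 0], [0, 0, 0.001, 0, 0, 0, 0], [0, 0, 0, 0, 0, 0, 0]]

```text
time_s: 4.35
eef_pos: [0.6339, 0.0631, 0.1162]
eef_rot: [0.0, 0.982, 0.189, -0.0]
force: [-0.6, 1.1, 0.1]
grip_width: 0.003
finger_force: 0.0
```

Call:
carry_out:
  steps:
    - [[0, 0, 0.001, 0, 0, 0, 0], [0, 0, 0.001, 0, 0, 0, 0], [0, 0, 0, 0, 0, 0, 0]]

```text
time_s: 4.72
eef_pos: [0.6339, 0.0631, 0.1142]
eef_rot: [0.0, 0.982, 0.189, -0.0]
force: [0.2, 0.2, -0.5]
grip_width: -0.0
finger_force: 0.0
```

Call:
carry_out:
  steps:
    - [[0, 0, 0.001, 0, 0, 0, 0], [0, 0, 0.001, 0, 0, 0, 0], [0, 0, 0, 0, 0, 0, 0]]

```text
time_s: 5.1
eef_pos: [0.6339, 0.0631, 0.1121]
eef_rot: [0.0, 0.982, 0.189, -0.0]
force: [1.3, 0.0, 0.3]
grip_width: -0.001
finger_force: 0.0
```

Call:
carry_out:
  steps:
    - [[0, 0, 0.001, 0, 0, 0, 0], [0, 0, 0, 0, 0, 0, 0]]

```text
time_s: 5.35
eef_pos: [0.6339, 0.0631, 0.1112]
eef_rot: [0.0, 0.982, 0.189, -0.0]
force: [0.5, 0.3, 0.5]
grip_width: 0.002
finger_force: 0.0
```

Call:
carry_out:
  steps:
    - [[0, 0, 0.001, 0, 0, 0, 0], [0, 0, 0, 0, 0, 0, 0]]

```text
time_s: 5.6
eef_pos: [0.6339, 0.0631, 0.1101]
eef_rot: [0.0, 0.982, 0.189, -0.0]
force: [0.5, 0.3, -0.3]
grip_width: 0.0
finger_force: 0.0
```

Call:
carry_out:
  steps:
    - [[0, 0, 0.001, 0, 0, 0, 0], [0, 0, 0, 0, 0, 0, 0]]

```text
time_s: 5.85
eef_pos: [0.6339, 0.0631, 0.1092]
eef_rot: [0.0, 0.982, 0.189, -0.0]
force: [-0.3, 0.6, 0.5]
grip_width: -0.002
finger_force: 0.0
```

Call:
carry_out:
  steps:
    - [[0, 0, 0.0005, 0, 0, 0, 0], [0, 0, 0, 0, 0, 0, 0]]

```text
time_s: 6.1
eef_pos: [0.634, 0.0631, 0.1087]
eef_rot: [0.0, 0.982, 0.189, -0.0]
force: [-1.4, 0.4, 0.2]
grip_width: 0.004
finger_force: 0.0
```

Call:
carry_out:
  steps:
    - [[0, 0, 0.0005, 0, 0, 0, 0], [0, 0, 0, 0, 0, 0, 0]]

```text
time_s: 6.35
eef_pos: [0.6339, 0.0631, 0.1082]
eef_rot: [0.0, 0.982, 0.189, -0.0]
force: [0.6, -0.6, 0.6]
grip_width: 0.001
finger_force: 0.0
```

Call:
carry_out:
  steps:
    - [[0, 0, 0.0005, 0, 0, 0, 0], [0, 0, 0, 0, 0, 0, 0]]

```text
time_s: 6.6
eef_pos: [0.634, 0.0631, 0.1077]
eef_rot: [0.0, 0.982, 0.189, -0.0]
force: [-0.3, -0.0, -0.1]
grip_width: -0.003
finger_force: 0.0
```

Call:
carry_out:
  steps:
    - [[0, 0, 0.0005, 0, 0, 0, 0], [0, 0, 0, 0, 0, 0, 0]]

```text
time_s: 6.85
eef_pos: [0.6341, 0.0631, 0.1076]
eef_rot: [0.0, 0.982, 0.189, 0.0]
force: [0.4, 0.0, 3.2]
grip_width: -0.003
finger_force: 1.2
```

Call:
carry_out:
  steps:
    - [[0, 0, 0.0005, 0, 0, 0, 0], [0, 0, 0, 0, 0, 0, 0]]

```text
time_s: 7.1
eef_pos: [0.6343, 0.0631, 0.1072]
eef_rot: [0.0, 0.982, 0.189, 0.0]
force: [0.3, 1.1, 5.0]
grip_width: -0.001
finger_force: 2.4
```

Call:
carry_out:
  steps:
    - [[0, 0, 0.0005, 0, 0, 0, 0], [0, 0, 0, 0, 0, 0, 0]]

```text
time_s: 7.35
eef_pos: [0.6344, 0.0631, 0.107]
eef_rot: [0.0, 0.982, 0.189, 0.001]
force: [-0.3, 1.4, 7.0]
grip_width: -0.001
finger_force: 3.2
```

Call:
carry_out:
  steps:
    - [[0, 0, 0.0005, 0, 0, 0, 0], [0, 0, 0, 0, 0, 0, 0]]

```text
time_s: 7.6
eef_pos: [0.6346, 0.0632, 0.1067]
eef_rot: [0.0, 0.982, 0.189, 0.001]
force: [0.1, 0.3, 8.3]
grip_width: 0.003
finger_force: 3.9
```

Call:
carry_out:
  steps:
    - [[-0.00014, -0.00314, 0, 0, 0, -5, 0], [-0.00014, -0.00314, 0, 0, 0, -5, 0], [-0.00014, -0.00314, 0, 0, 0, -5, 0], [-0.00014, -0.00314, 0, 0, 0, -5, 0]]

```text
time_s: 8.1
eef_pos: [0.6284, 0.073, 0.1069]
eef_rot: [0.001, 0.934, 0.358, 0.001]
force: [2.0, -2.5, 7.5]
grip_width: 0.005
finger_force: 3.4
```

```bash
cat > m.py <<'E'
from h import *
import sys
# stripe angle about axis seen from top, rel. to front
def stripe(zl=0.086):
    d=grab('top');hsv=cv2.cvtColor(d['img'],cv2.COLOR_RGB2HSV)
    o=cv2.inRange(hsv,(3,180,110),(14,255,255))
    w=np.zeros_like(o);cv2.circle(w,(332,155),28,255,-1);o&=w
    n,l,s,c=cv2.connectedComponentsWithStats(o)
    out=[]
    for i in range(1,n):
        if s[i,4]<8: continue
        ys,xs=np.nonzero(l==i);P=onplane(d,np.c_[xs,ys],zl)[:,:2]
        v=P.mean(0)-np.array([0.600,0.050]);e=np.linalg.svd(P-P.mean(0))[2][0];e=e*np.sign(e@v)
        out.append((int(s[i,4]),P.mean(0).round(4),'pos ang',np.degrees(np.arctan2(v[1],v[0])).round(1),'line ang',np.degrees(np.arctan2(e[1],e[0])).round(1)))
    print(out);return d
d=stripe();print(ctrl.read_state()['force'].round(1))
if len(sys.argv)>1:
    np.savez('last.npz',**d);cv2.imwrite('pics/'+sys.argv[1],cv2.resize(d['img'][105:225,270:400,::-1],None,fx=4,fy=4,interpolation=cv2.INTER_CUBIC))
E
python3 m.py
```

```text
[]
[ 1.9 -2.3  6.6]
```

Call:
carry_out:
  steps:
    - [[-0.00014, -0.00314, 0.0005, 0, 0, -5, 0], [-0.00014, -0.00314, 0, 0, 0, -5, 0], [-0.00014, -0.00314, 0, 0, 0, -5, 0], [-0.00014, -0.00314, 0, 0, 0, -5, 0]]

```text
time_s: 8.65
eef_pos: [0.619, 0.0808, 0.1067]
eef_rot: [0.001, 0.857, 0.515, 0.001]
force: [4.3, -2.6, 7.7]
grip_width: -0.001
finger_force: 3.8
```

Run:
```python
from h import *
a=grab('scene');b=grab('top')
A=a['img'][180:290,230:360,::-1];B=b['img'][105:215,270:400,::-1]
cv2.imwrite('pics/c2.png',cv2.resize(np.hstack([A,B]),None,fx=3,fy=3,interpolation=cv2.INTER_CUBIC));print(ctrl.read_state()['force'].round(1))
```

```text
[ 3.3 -2.5  7.7]
```

View pics/c2.png

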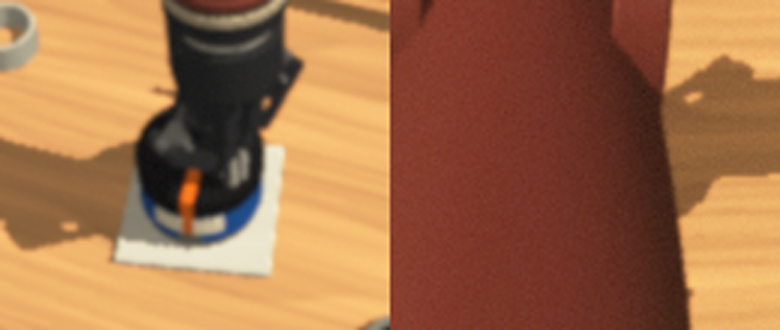

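The scene crop shows the orange bar and label still low at about (291,245), so I'll check numerically whether it has turned.

```bash
cat > s.py <<'E'
from h import *
import sys
def ang(d,z=0.086):
    hsv=cv2.cvtColor(d['img'],cv2.COLOR_RGB2HSV);o=cv2.inRange(hsv,(3,190,120),(14,255,255))
    w=np.zeros_like(o);cv2.circle(w,(296,238),30,255,-1);o&=w
    n,l,s,c=cv2.connectedComponentsWithStats(o)
    if n<2: print('none');return
    i=1+s[1:,4].argmax();ys,xs=np.nonzero(l==i);P=onplane(d,np.c_[xs,ys],z)[:,:2]-[0.600,0.050]
    r=np.linalg.norm(P,axis=1);P=P[(r<47)&(r>.02)&(r<.047)];v=P.mean(0);print(len(r),len(P),'ang',np.degrees(np.arctan2(v[1],v[0])).round(1))
if __name__=='__main__':
    if len(sys.argv)>1: ang(dict(np.load('scene.npz')))
    ang(grab('scene'));print(ctrl.read_state()['force'].round(1))
E
python3 s.py 1
```

```text
109 58 ang 9.0
73 38 ang 10.5
[ 2.1 -1.5  6.8]
```

Call:
carry_out:
  steps:
    - [[0.0025, 0, 0, 0, 0, 0, 0], [0.0025, 0, 0.0005, 0, 0, 0, 0], [0, 0, 0.0005, 0, 0, 0, 0], [0, 0, 0, 0, 0, 0, 0]]

```text
time_s: 9.3
eef_pos: [0.6211, 0.0851, 0.106]
eef_rot: [0.001, 0.858, 0.513, 0.001]
force: [0.0, -2.7, 11.8]
grip_width: -0.003
finger_force: 5.6
```

```bash
python3 s.py;python3 -c "
from plant import ctrl
for i in range(2): ctrl.get_image('top');print(ctrl.read_state()['force'].round(1))"
```

```text
70 30 ang 15.8
[-0.5 -3.2 10.8]
[-0.4 -3.4 11.9]
[-0.  -3.2 11.7]
```

Call:
carry_out:
  steps:
    - [[-0.0001, -0.0028, 0, 0, 0, -4, 0], [-0.0001, -0.0028, 0, 0, 0, -4, 0], [-0.0001, -0.0028, 0, 0, 0, -4, 0], [-0.0001, -0.0028, 0, 0, 0, -4, 0], [-0.0001, -0.0028, 0, 0, 0, -4, 0]]

```text
time_s: 10.07
eef_pos: [0.6087, 0.0894, 0.1065]
eef_rot: [0.002, 0.755, 0.656, 0.001]
force: [3.4, -2.3, 10.7]
grip_width: 0.002
finger_force: 5.2
```

```bash
python3 s.py
```

```text
93 50 ang 31.9
[ 3.3 -1.1 11. ]
```

Call:
carry_out:
  steps:
    - [[-0.0001, -0.0028, 0, 0, 0, -4, 0], [-0.0001, -0.0028, 0, 0, 0, -4, 0], [-0.0001, -0.0028, 0, 0, 0, -4, 0], [-0.0001, -0.0028, 0, 0, 0, -4, 0], [-0.0001, -0.0028, 0, 0, 0, -4, 0], [-0.0001, -0.0028, 0, 0, 0, -4, 0], [-0.0001, -0.0028, 0, 0, 0, -4, 0], [-0.0001, -0.0028, 0, 0, 0, -4, 0]]

```text
time_s: 11.12
eef_pos: [0.5869, 0.0868, 0.1065]
eef_rot: [0.002, 0.545, 0.838, 0.001]
force: [3.7, -0.1, 10.9]
grip_width: -0.003
finger_force: 5.2
```

```bash
python3 s.py
```

```text
92 56 ang 63.9
[ 4.5 -0.2 10.2]
```

Call:
carry_out:
  steps:
    - [[-0.0001, -0.0028, 0, 0, 0, -4, 0], [-0.0001, -0.0028, 0, 0, 0, -4, 0], [-0.0001, -0.0028, 0, 0, 0, -4, 0], [-0.0001, -0.0028, 0, 0, 0, -4, 0], [-0.0001, -0.0028, 0, 0, 0, -4, 0], [-0.0001, -0.0028, 0, 0, 0, -4, 0], [-0.0001, -0.0028, 0, 0, 0, -4, 0], [-0.0001, -0.0028, 0, 0, 0, -4, 0]]

```text
time_s: 12.18
eef_pos: [0.5697, 0.0729, 0.1064]
eef_rot: [0.002, 0.293, 0.956, 0.001]
force: [3.5, 1.6, 10.7]
grip_width: -0.001
finger_force: 5.3
```

```bash
python3 s.py
```

```text
77 57 ang 94.9
[ 3.   1.7 10.5]
```

Call:
carry_out:
  steps:
    - [[0, -0.0028, 0, 0, 0, -4, 0], [0, -0.0028, 0, 0, 0, -4, 0], [0, -0.0028, 0, 0, 0, -4, 0], [0, -0.0028, 0, 0, 0, -4, 0], [0, -0.0028, 0, 0, 0, -4, 0], [0, -0.0028, 0, 0, 0, -4, 0], [0, -0.0028, 0, 0, 0, -4, 0], [0, -0.0028, 0, 0, 0, -4, 0]]

```text
time_s: 13.22
eef_pos: [0.5618, 0.0524, 0.1062]
eef_rot: [0.002, 0.018, 1.0, 0.0]
force: [0.8, 3.5, 12.4]
grip_width: 0.002
finger_force: 5.7
```

```bash
python3 s.py
```

```text
79 55 ang 128.2
[ 1.5  2.9 11.9]
```

Call:
carry_out:
  steps:
    - [[-0.0001, -0.0028, -0.0003, 0, 0, -4, 0], [-0.0001, -0.0028, 0, 0, 0, -4, 0], [-0.0001, -0.0028, 0, 0, 0, -4, 0], [-0.0001, -0.0028, 0, 0, 0, -4, 0], [-0.0001, -0.0028, 0, 0, 0, -4, 0], [-0.0001, -0.0028, 0, 0, 0, -4, 0], [-0.0001, -0.0028, 0, 0, 0, -4, 0], [-0.0001, -0.0028, 0, 0, 0, -4, 0]]

```text
time_s: 14.28
eef_pos: [0.5666, 0.0311, 0.1062]
eef_rot: [0.002, -0.259, 0.966, -0.0]
force: [-0.1, 4.0, 11.4]
grip_width: 0.001
finger_force: 5.7
```

```bash
python3 s.py
```

```text
69 48 ang 158.9
[ 0.1  3.5 12.3]
```

Call:
carry_out:
  steps:
    - [[-0.0001, -0.0028, -0.0002, 0, 0, -4, 0], [-0.0001, -0.0028, 0, 0, 0, -4, 0], [-0.0001, -0.0028, 0, 0, 0, -4, 0], [-0.0001, -0.0028, 0, 0, 0, -4, 0], [-0.0001, -0.0028, 0, 0, 0, -4, 0], [-0.0001, -0.0028, 0, 0, 0, -4, 0], [-0.0001, -0.0028, 0, 0, 0, -4, 0], [-0.0001, -0.0028, 0, 0, 0, -4, 0]]

```text
time_s: 15.32
eef_pos: [0.582, 0.0157, 0.1062]
eef_rot: [0.001, -0.515, 0.857, -0.0]
force: [-1.0, 2.4, 11.7]
grip_width: -0.005
finger_force: 5.7
```

```bash
python3 s.py
```

```text
72 49 ang -168.3
[-1.8  2.7 11.8]
```

Call:
carry_out:
  steps:
    - [[0, 0, -0.003, 0, 0, 0, 0], [0, 0, -0.01, 0, 0, 0, 0], [0, 0, -0.02, 0, 0, 0, 0], [0, 0, -0.02, 0, 0, 0, 0], [0, 0, 0, 0, 0, 9.9, 0], [0, 0, 0, 0, 0, 9.9, 0], [0, 0, 0, 0, 0, 9.9, 0], [0, 0, 0, 0, 0, 9.8, 0], [0, 0, 0, 0, 0, 9.8, 0], [0.0355, 0.0098, 0, 0, 0, 0, 0], [0.0355, 0.0098, 0, 0, 0, 0, 0], [0.0355, 0.0098, 0, 0, 0, 0, 0], [0, 0, 0, 0, 0, 0, 0], [0, 0, 0, 0, 0, 0, 0]]

```text
time_s: 17.12
eef_pos: [0.4718, 0.0207, 0.159]
eef_rot: [0.001, -0.109, 0.994, -0.0]
force: [0.9, -0.7, 0.3]
grip_width: 0.002
finger_force: 0.0
```

```bash
python3 s.py; python3 m.py c3.png
python3 - <<'E'
from h import *
d=grab('scene');cv2.imwrite('pics/c4.png',cv2.resize(d['img'][170:290,230:360,::-1],None,fx=4,fy=4,interpolation=cv2.INTER_CUBIC))
E
```

```text
68 39 ang 178.3
[ 0.4 -0.1 -0.4]
[]
[ 0.1 -0.1 -0.1]
```

View pics/c4.png

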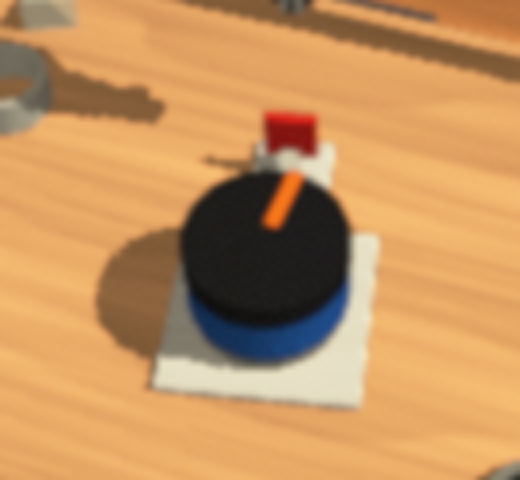

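View pics/c3.png

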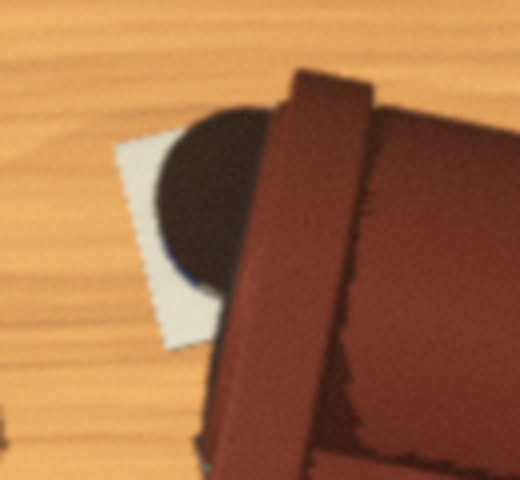

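The scene crop shows the stripe (272,225)→(292,175) pointing towards the tab, but not clearly on it. I'll measure the line angle, using the red tab in the same view as the reference.

```bash
cat > a.py <<'E'
from h import *
def meas(d,z=0.0855):
    hsv=cv2.cvtColor(d['img'],cv2.COLOR_RGB2HSV);o=cv2.inRange(hsv,(3,190,120),(14,255,255))
    w=np.zeros_like(o);cv2.circle(w,(296,233),32,255,-1);o&=w
    n,l,s,c=cv2.connectedComponentsWithStats(o);i=1+s[1:,4].argmax();ys,xs=np.nonzero(l==i)
    P=onplane(d,np.c_[xs,ys],z)[:,:2]
    # lid ellipse: dark low-saturation/neutral pixels
    k=(d['img'].max(2)<62).astype('uint8')*255&w|((l==i)*255).astype('uint8')
    k=cv2.morphologyEx(k,cv2.MORPH_CLOSE,np.ones((3,3)))
    n,l2,s,c=cv2.connectedComponentsWithStats(k);j=1+s[1:,4].argmax()
    hull=cv2.convexHull(max(cv2.findContours((l2==j).astype('uint8'),0,1)[0],key=len))[:,0]
    H=onplane(d,hull,z)[:,:2];far=H[H[:,0]<0.60]   # far rim = true lid top edge
    A=np.c_[2*far,np.ones(len(far))];q=np.linalg.lstsq(A,(far**2).sum(1),rcond=None)[0]
    R=np.sqrt(q[2]+q[:2]@q[:2])
    for C in(q[:2],np.array([.6,.05])):
        v=P-C;r=np.linalg.norm(v,axis=1);m=(r>.015)&(r<.046);v=v[m].mean(0);print('C',C.round(4),'R',R.round(4),'ang',np.degrees(np.arctan2(v[1],v[0])).round(1),end=' ')
    Q=P[np.linalg.norm(P-[.6,.05],axis=1)<.047];e=np.linalg.svd(Q-Q.mean(0))[2][0];print('line',np.degrees(np.arctan2(e[1],e[0])).round(1),'P',Q.mean(0).round(4))
    rd=cv2.bitwise_or(cv2.inRange(hsv,(0,170,60),(4,255,255)),cv2.inRange(hsv,(172,170,60),(180,255,255)))
    w[:]=0;cv2.circle(w,(302,203),15,255,-1);rd&=w;ys,xs=np.nonzero(rd);
    t=np.c_[xs,ys][ys<=ys.min()+1];T=onplane(d,t,0.068)[:,:2];print('tab top',T.mean(0).round(4),len(T))
if __name__=='__main__':
    meas(dict(np.load('scene.npz')));meas(grab('scene'))
E
python3 a.py
```

```text
C [0.6032 0.0504] R 0.044 ang 8.7 C [0.6  0.05] R 0.044 ang 8.3 line 10.2 P [0.629  0.0544]
tab top [0.504  0.0285] 23
C [0.6028 0.0506] R 0.0445 ang -180.0 C [0.6  0.05] R 0.0445 ang 178.7 line -1.8 P [0.5769 0.0505]
tab top [0.504  0.0285] 23
```

Call:
carry_out:
  steps:
    - [[-0.031, 0, 0, 0, 0, 0, 0], [-0.031, 0, 0, 0, 0, 0, 0], [-0.03, 0.0007, 0, 0, 0, 0, 0], [0, 0, 0.02, 0, 0, 0, 0], [0, 0, 0.018, 0, 0, 0, 0], [0, 0, 0.009, 0, 0, 0, 0], [0, 0, 0.002, 0, 0, 0, 0], [0, 0, 0, 0, 0, 0, 0], [0, 0, 0, 0, 0, 0, 0]]

```text
time_s: 18.45
eef_pos: [0.5609, 0.0415, 0.1095]
eef_rot: [0.001, -0.109, 0.994, -0.0]
force: [-0.6, 0.1, 0.2]
grip_width: 0.0
finger_force: 0.0
```

Call:
carry_out:
  steps:
    - [[0, 0, 0.001, 0, 0, 0, 0], [0, 0, 0.0007, 0, 0, 0, 0], [0, 0, 0.0007, 0, 0, 0, 0], [0, 0, 0, 0, 0, 0, 0]]

```text
time_s: 18.95
eef_pos: [0.5607, 0.0415, 0.107]
eef_rot: [0.0, -0.109, 0.994, -0.0]
force: [-3.7, -1.0, 6.1]
grip_width: -0.001
finger_force: 3.2
```

Call:
carry_out:
  steps:
    - [[0, 0, 0.0005, 0, 0, 0, 0], [0, 0, 0.0005, 0, 0, 0, 0], [0, 0, 0, 0, 0, 0, 0]]

```text
time_s: 19.32
eef_pos: [0.5606, 0.0414, 0.1064]
eef_rot: [0.0, -0.109, 0.994, -0.0]
force: [-5.4, -0.5, 9.5]
grip_width: 0.001
finger_force: 5.0
```

Call:
carry_out:
  steps:
    - [[-0.0001, -0.0028, 0.0003, 0, 0, -4, 0], [-0.0001, -0.0028, 0, 0, 0, -4, 0], [-0.0001, -0.0028, 0, 0, 0, -4, 0], [-0.0001, -0.0028, 0, 0, 0, -4, 0], [0, 0, 0, 0, 0, 0, 0]]

```text
time_s: 19.95
eef_pos: [0.5648, 0.031, 0.1063]
eef_rot: [0.0, -0.247, 0.969, -0.0]
force: [-3.3, 1.0, 10.6]
grip_width: 0.0
finger_force: 5.1
```

```bash
python3 a.py|tail -2; python3 -c "
from plant import ctrl;import numpy as np
s=ctrl.read_state();v=s['eef_pos'][:2]-[.6005,.05];print(np.degrees(np.arctan2(v[1],v[0]))%360,np.hypot(*v),s['force'])"
```

```text
C [0.5755 0.0369] R 0.0509 ang 36.9 C [0.6  0.05] R 0.0509 ang -167.0 line 6.4 P [0.5809 0.0452]
tab top [0.5174 0.0392] 14
207.97634559514105 0.040365378954940974 [-4.13195314  0.40499312  9.79129708]
```

Call:
carry_out:
  steps:
    - [[0, 0, -0.003, 0, 0, 0, 0], [0, 0, -0.01, 0, 0, 0, 0], [0, 0, -0.02, 0, 0, 0, 0], [0, 0, -0.02, 0, 0, 0, 0], [0.03, 0, 0, 0, 0, 8, 0], [0.03, 0, 0, 0, 0, 8, 0], [0.03, 0, 0, 0, 0, 0, 0], [0.01, 0, 0, 0, 0, 0, 0], [0, 0, 0, 0, 0, 0, 0]]

```text
time_s: 21.12
eef_pos: [0.4716, -0.0026, 0.1591]
eef_rot: [0.001, -0.109, 0.994, -0.0]
force: [0.1, 0.1, -0.4]
grip_width: 0.0
finger_force: 0.0
```

```bash
python3 a.py|tail -2
python3 - <<'E'
from h import *
d=grab('scene');cv2.imwrite('pics/c5.png',cv2.resize(d['img'][170:290,230:360,::-1],None,fx=4,fy=4,interpolation=cv2.INTER_CUBIC))
# where a stripe at -167.5 would run
t=np.radians(-167.5);p=[[.601+r*np.cos(t),.05+r*np.sin(t),.0855] for r in(.01,.049)];print(((proj(d,p)-[230,170])*4).round())
E
```

```text
C [0.6029 0.0502] R 0.0444 ang -167.4 C [0.6  0.05] R 0.0444 ang -166.4 line 11.8 P [0.5776 0.0445]
tab top [0.504  0.0285] 23
[[267. 218.]
 [277. 164.]]
```

View pics/c5.png

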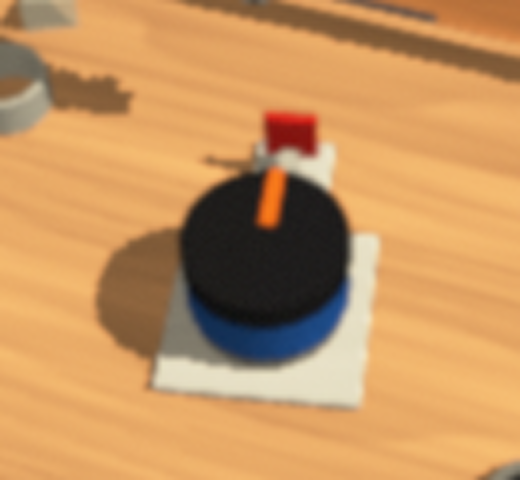

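Call:
carry_out:
  steps:
    - [[-0.0052, 0.0234, 0, 0, 0, 0, 0], [0, 0, 0.03, 0, 0, 0, 0], [0, 0, 0.03, 0, 0, 0, 0], [0, 0, 0.02, 0, 0, 0, 0], [0, 0, 0.012, 0, 0, 0, 0], [0, 0, 0, 0, 0, 0, 0], [0, 0, 0, 0, 0, 0, 0]]

```text
time_s: 22.1
eef_pos: [0.4717, 0.0215, 0.067]
eef_rot: [0.001, -0.109, 0.994, -0.0]
force: [-0.0, 0.2, 0.1]
grip_width: 0.0
finger_force: 0.0
```

Call:
carry_out:
  steps:
    - [[-0.002, 0, 0, 0, 0, 0, 0], [-0.002, 0, 0, 0, 0, 0, 0], [-0.002, 0, 0, 0, 0, 0, 0], [-0.002, 0, 0, 0, 0, 0, 0], [0, 0, 0, 0, 0, 0, 0]]

```text
time_s: 22.72
eef_pos: [0.4789, 0.0233, 0.0661]
eef_rot: [-0.0, -0.109, 0.994, -0.0]
force: [0.4, 0.4, 0.0]
grip_width: 0.003
finger_force: 0.0
```

Call:
carry_out:
  steps:
    - [[-0.001, 0, 0, 0, 0, 0, 0], [-0.001, 0, 0, 0, 0, 0, 0], [-0.001, 0, 0, 0, 0, 0, 0], [-0.001, 0, 0, 0, 0, 0, 0]]

```text
time_s: 23.22
eef_pos: [0.4828, 0.0242, 0.0661]
eef_rot: [0.0, -0.109, 0.994, -0.0]
force: [0.1, 0.2, 0.4]
grip_width: 0.003
finger_force: 0.0
```

Call:
carry_out:
  steps:
    - [[-0.001, 0, 0, 0, 0, 0, 0], [-0.001, 0, 0, 0, 0, 0, 0], [-0.001, 0, 0, 0, 0, 0, 0], [-0.001, 0, 0, 0, 0, 0, 0]]

```text
time_s: 23.72
eef_pos: [0.4865, 0.025, 0.0661]
eef_rot: [-0.0, -0.109, 0.994, -0.0]
force: [-1.4, -0.7, 1.1]
grip_width: -0.003
finger_force: 0.8
```

Call:
carry_out:
  steps:
    - [[-0.001, 0, 0, 0, 0, 0, 0], [-0.001, 0, 0, 0, 0, 0, 0], [-0.001, 0, 0, 0, 0, 0, 0]]

```text
time_s: 24.1
eef_pos: [0.4896, 0.0257, 0.0661]
eef_rot: [-0.0, -0.109, 0.994, -0.0]
force: [-1.6, -0.4, 0.6]
grip_width: 0.001
finger_force: 0.8
```

Call:
carry_out:
  steps:
    - [[-0.001, 0, 0, 0, 0, 0, 0], [-0.001, 0, 0, 0, 0, 0, 0], [-0.001, 0, 0, 0, 0, 0, 0]]

```text
time_s: 24.48
eef_pos: [0.4925, 0.0264, 0.0661]
eef_rot: [-0.0, -0.109, 0.994, -0.0]
force: [-1.8, -0.2, 1.2]
grip_width: 0.002
finger_force: 0.8
```

Call:
carry_out:
  steps:
    - [[-0.001, 0, 0, 0, 0, 0, 0], [-0.001, 0, 0, 0, 0, 0, 0]]

```text
time_s: 24.72
eef_pos: [0.4945, 0.0268, 0.0661]
eef_rot: [-0.0, -0.109, 0.994, -0.0]
force: [-1.8, 0.4, 0.6]
grip_width: -0.003
finger_force: 0.8
```

Call:
carry_out:
  steps:
    - [[-0.001, 0, 0, 0, 0, 0, 0], [-0.001, 0, 0, 0, 0, 0, 0]]

```text
time_s: 24.98
eef_pos: [0.4964, 0.0272, 0.0661]
eef_rot: [-0.0, -0.109, 0.994, -0.0]
force: [-0.9, -0.2, 0.9]
grip_width: 0.0
finger_force: 0.8
```

Call:
carry_out:
  steps:
    - [[-0.001, 0, 0, 0, 0, 0, 0], [-0.0005, 0, 0, 0, 0, 0, 0]]

```text
time_s: 25.22
eef_pos: [0.4979, 0.0276, 0.0661]
eef_rot: [0.0, -0.109, 0.994, 0.0]
force: [-1.4, 0.6, 0.7]
grip_width: -0.001
finger_force: 0.8
```

Call:
carry_out:
  steps:
    - [[-0.0005, 0, 0, 0, 0, 0, 0], [-0.0005, 0, 0, 0, 0, 0, 0]]

```text
time_s: 25.48
eef_pos: [0.4989, 0.0278, 0.0661]
eef_rot: [0.0, -0.109, 0.994, -0.0]
force: [-1.7, 0.9, 0.4]
grip_width: 0.0
finger_force: 0.8
```

Call:
carry_out:
  steps:
    - [[-0.0005, 0, 0, 0, 0, 0, 0], [-0.0005, 0, 0, 0, 0, 0, 0]]

```text
time_s: 25.72
eef_pos: [0.4994, 0.0279, 0.066]
eef_rot: [-0.001, -0.109, 0.994, -0.0]
force: [-6.6, -0.5, 4.1]
grip_width: 0.002
finger_force: 3.2
```

Call:
carry_out:
  steps:
    - [[-0.0005, 0, 0, 0, 0, 0, 0], [0, 0, 0, 0, 0, 0, 0]]

```text
time_s: 25.98
eef_pos: [0.4994, 0.0279, 0.066]
eef_rot: [-0.001, -0.109, 0.994, -0.0]
force: [-7.9, -0.9, 4.8]
grip_width: 0.001
finger_force: 4.0
```

```bash
python3 a.py|tail -2;python3 -c "
from plant import ctrl
print(ctrl.read_state()['force'],ctrl.read_state()['eef_pos'])"
```

```text
C [0.5933 0.049 ] R 0.041 ang -164.8 C [0.6  0.05] R 0.041 ang -165.8 line 12.8 P [0.5768 0.044 ]
tab top [0.5143 0.0292] 19
[-7.55772129 -0.64261587  5.55901073] [0.49942201 0.02791559 0.06602437]
```

Call:
carry_out:
  steps:
    - [[0.003, 0, 0, 0, 0, 0, 0], [0.01, 0, 0, 0, 0, 0, 0], [0.015, 0, 0, 0, 0, 0, 0], [0, 0, -0.03, 0, 0, 0, 0], [0, 0, -0.04, 0, 0, 0, 0], [0, 0, -0.04, 0, 0, 0, 0], [0, 0, 0, 0, 0, 0, 0]]

```text
time_s: 26.9
eef_pos: [0.4745, 0.0215, 0.1795]
eef_rot: [0.003, -0.109, 0.994, -0.001]
force: [1.0, -0.1, 0.2]
grip_width: -0.002
finger_force: 0.0
```

```bash
python3 a.py
python3 - <<'E'
from h import *
d=grab('scene');cv2.imwrite('pics/c6.png',cv2.resize(d['img'][170:290,230:360,::-1],None,fx=4,fy=4,interpolation=cv2.INTER_CUBIC))
E
```

```text
C [0.6032 0.0504] R 0.044 ang 8.7 C [0.6  0.05] R 0.044 ang 8.3 line 10.2 P [0.629  0.0544]
tab top [0.504  0.0285] 23
C [0.5921 0.0488] R 0.0417 ang -165.4 C [0.6  0.05] R 0.0417 ang -166.2 line 12.6 P [0.5768 0.0442]
tab top [0.5177 0.0291] 19
```

View pics/c6.png

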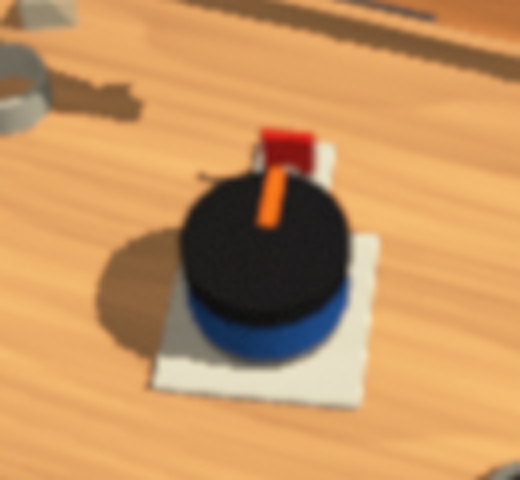

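The tab moved about 14 mm in to its hard stop, from a start of roughly 2–3 mm, and the stripe still points front. The arm is clear, so I'm handing in.

```bash
python3 -c "
from plant import ctrl
print(ctrl.sign_off())"
```

```text
the job is handed in; nothing more can be done
None
```

I handed the job in: the tin's label faces front, the bolt is pushed to its hard stop in the notch, and the arm is clear of everything; sign-off returned no verdict.

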